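# Refit the drain ball of a dish machine's sump pan

### The arm

A 6-joint arm with a two-finger parallel gripper is mounted at the origin on the work surface. World frame = base frame: x ahead of the robot, y to its left, z up, the work surface at z = 0. Lengths are in m, angles in rad, forces in N, time in s.
With the tool pointing down it reaches from about 0.375 to 0.9 m from the base axis. Payload 3.1 kg.
Tool frame: the origin (TCP) lies on the centre line of the jaws, within the pads' length; the fingertips stand 22 mm ahead of it and the grasp point (between the pads) lies 3 mm ahead of it; z points along the fingers, x is the direction in which the jaws open and shut, and the axes are right-handed (so a half turn about z gives the same grasp; the last joint's range is limited). The gripper opens to 87 mm and grips with 3 to 60 N. Pads are 19 mm wide; open, the fingers measure 117 mm over their backs; the gripper's body (75 mm by 190 mm) begins 51 mm behind the grasp point.
Start: joints at [-1.296, 0.527, 1.433, -0, 1.181, -0.178], TCP at [0.274, -0.562, 0.245] pointing down, gripper open.
Joint ranges: [-3.08, 3.08], [-0.75, 2.2], [0.22, 2.44], [-1.43, 4.57], [0, 2.65], [-2.85, 2.85]. Speed limits (rad/s): [2.79, 2.79, 3.14, 3.14, 3.14, 3.14].

### API

Orientations are given as a unit quaternion [x, y, z, w].
In Python, from rig import robot, camera, order gives the robot as it stands.
- The arm moves only by the shell command python3 -m pendant 'ROWS' [OPENING] [FORCE]. ROWS is JSON, a list of rows, each a list of 2 entries, a list of its own where there are three numbers: the shift along the tool's x, y, z in mm, then the turn about the tool's z in degrees. A call has 1 to 8 rows; each row shifts and turns the commanded pose from where the row before left it, along the tool's axes as they then stand; what a row does not reach is not made up. A row lasts 1/8 s, in which the tool goes at most 62.5 mm and 10.7 degrees, less where a joint would pass 70% of its speed; a pose out of reach is approached as far as the arm can. A call with a gripper value outside its range is refused whole. OPENING is the finger opening in mm, from 0 to 87, set as the call begins (- or left out, the last holds). The fingers move at their own pace and stop on an object; FORCE is the grip in N (left out, the last holds). Time passes only in rows, so rows that do not move let the fingers close. It gives the time, the measured TCP pose, the force and the opening at its end, in the units of the state.
- robot.get_obs(): the state, without advancing time (a new reading comes with each control period).
- camera(name): name is "scene" or "top" or "wrist"; returns a dict with "pixels" (480x640x3 uint8, blue, green, red), "mtx" (3x3 intrinsics, pixels), "R" (3x3) and "t" (3): a world point X has camera coordinates R X + t. Camera axes: x right, y down, z forward; pixel columns grow to the right and rows downward; lengths in m; the calibration is good to about 2 mm. A picture is of the moment at which its call begins. There is no depth.
- order.hand_in(): hands the job in, once; it reports no verdict.
The state is a dict: "time": time; "q": joint angles; "joint_velocities": joint speeds; "joint_torque": joint torques, N m; "position": TCP position; "tool_rot": TCP orientation; "ft_force": force on the tool from outside, world axes, zero at the start; "moment": the same for the moment, N m; "grip_width": finger opening in m.
Only numpy, scipy, OpenCV 4.12 (cv2) and the standard library are available. Lean on these libraries where they do the work, as an engineer would, in place of code of your own. Each camera call takes 0.05 s, during which the arm holds its last target. There are 200 camera calls.

### The job

The dish machine's sump pan is out on the table for cleaning. Nudge the rubber drain ball along the pan floor, without lifting it, until it drops into the open drain seat; then push down on the ball, firmly but without forcing its soft cover, until the push-fit seat ring under it is felt to be fully home. Last, take the strainer by its knob, set it down flat on the pan floor over the ball so that it covers the drain all round, and leave everything else where it is.

Things in the scene. Friction and masses are not known exactly. Their poses are not given: they have to be found in the camera images.
- pan_floor (a point): Centre of the sump pan's level floor, on its upper face, 26 mm above the table; z up, y along the pan's long side. Fixed stainless tray, 280 (x) by 420 (y) mm outside; 4 mm walls 32 mm above the floor, a 10 mm round rim on them. A white probe block stands on the +x wall at y -120 (39 mm tall, rods to 65). A flush perforated intake disc at x 75, y -155 is level with the floor: no pocket.
- standpipe (a point): Middle of the top of the overflow standpipe, 34 mm wide, 50 mm tall, fixed in the pan's corner at x -92, y 155 mm from the pan's centre.
- drain (a point): Centre of the drain, a round 62 mm opening in the pan floor holding the seat ring, at the height of the pan floor; at x 0, y 80 mm from the pan's centre. It does not move with the ring.
- seat (a joint): How far (m) the black push-fit rubber seat ring is pushed down: 0 = its top level with the pan floor (found at 0 to 0.0012), 0.005 = fully home on a hard stop. 60 mm across, 40 mm hole, 11 mm thick. It slides stiffly under about 12 N and stays where it is left (no spring); at the stop the resistance rises sharply. The ball's own weight does not move it.
- ball_center (a point): Centre of the drain ball: plain black weighted rubber, 56 mm across, about 0.3 kg. Loose on the pan floor (centre 28 mm above it); rolls with drag, stopping within a few mm of a slow push. In the seat ring it drops about 9 mm (centre about 19 mm, top 47 mm above the floor); with the ring home about 14 and 42 mm. Soft cover: a push or squeeze over 22 N marks it.
- strainer: Stainless strainer: inverted round cup, 84 mm across outside, 79 inside, 47 tall without the knob, open below, slotted side, 0.18 kg. Origin: centre of its lower rim, z up. It is 44 mm high inside: with the ring not yet home it would rest on the ball instead of standing on the pan floor. Found upright on the table, left or right of the pan.
- strainer_knob (a point): Grip point on the strainer's knob, on its axis, 68 mm above its lower rim. The knob is a round post 18 mm across, from 47 to 79 mm above the lower rim, with a 20 mm head; grip from above, any yaw.
- cutlery_cup: Bystander: white perforated cutlery cylinder, 94 mm across, 110 mm tall, empty and upright, on the other side of the pan from the strainer. Origin at the centre of its underside.
- end_plug: Bystander in the pan: grey wash-arm end plug, 26 mm across, 20 mm tall, on the pan floor near the drain. Origin at the centre of its underside.
- tumbler_a: Bystander: upturned glass tumbler, 68 mm across, 100 mm tall, on the table to the left. Origin at the centre of its foot on the table.
- tumbler_b: Bystander: upturned glass tumbler like the other, on the table to the right.
- brush: Bystander: white dish brush, 200 mm long, lying on the table, right and near the robot. Origin in its middle on the table.
- spray_nozzle: Bystander: hand spray nozzle, 130 mm long, 32 mm tall, lying on the table beyond the pan.
- sanitizer: Bystander: white bottle, 64 mm across, 130 mm tall, upright on the table, left and near the robot. Origin at the centre of its underside.
There are look-alikes about, which are no part of the job. There is more than one size of the part that bears ball_center; the job needs the middle-sized.

How it is judged:
On the way, in this order (a step that is already met when the one before it is completed fails the run):
1. the ball has dropped into the seat ring (horizontal distance between ball_center and drain below 0.006 m and z of ball_center in the frame of drain below 0.0225 m), for 0.2 s.
2. the seat ring has been pushed fully home under the ball (horizontal distance between ball_center and drain below 0.006 m and value of joint seat above 0.0045 m), for 0.2 s.
At the end, for the whole second after the job is handed in: The seat ring is home (over 4.5 of 5 mm down) with the ball in it (within 6 mm of the drain's centre, its centre under 17.5 mm above the floor); the strainer stands flat over it (rim within 3 mm of the floor, tilt under 0.05 rad, within 9 mm of centre), all at rest (all of step 2 and z of ball_center in the frame of drain below 0.0175 m and horizontal distance between strainer and drain below 0.009 m and angle between strainer's own z axis and vertical below 0.05 rad and z of strainer in the frame of drain below 0.003 m and linear speed of each of strainer, ball below 0.02 m/s); the robot touches nothing.
It fails at once if the ball is lifted more than 10 mm off the pan floor (height (world z) of ball_center above 0.064 m).
It fails at once if the ball is pressed or squeezed with more than 22 N (contact force between ball and the fingers above 22 N or contact force between ball and the arm above 22 N).
It fails at once if the strainer is let go more than 20 mm above the pan floor (dropped) (height (world z) of strainer above 0.046 m and contact force between strainer and the fingers below 0.01 N).
It fails at once if a bystander is moved more than 20 mm (distance of any of cutlery_cup, end_plug, tumbler_a, tumbler_b, brush, spray_nozzle, sanitizer from where it was at the start of the episode above 0.02 m).
It also fails if it takes over 70 s, if anything falls off the work surface, if the arm or the gripper's body presses on something with over 40 N, if the wrist force passes 120 N, or if a joint passes its speed limit or range.

## Working session

There is one attempt and no reset: what is moved stays moved. The work goes in short steps, Python scripts to look and compute and a shell command to move; the robot and the scene stay as the last step left them, time stands still between calls to the robot, and variables do not carry over. Pictures are saved under pics/ and viewed, about 8 in all and at most 12, crops included, and the job is handed in when it is done.

```bash
mkdir -p pics; cat > h.py <<'E'
import numpy as np, cv2
from rig import robot, camera, order
def ray(c,u,v,z):
    K=np.array(c["mtx"]);R=np.array(c["R"]);t=np.array(c["t"])
    d=R.T@np.linalg.solve(K,[u,v,1.]);o=-R.T@t
    return o+d*(z-o[2])/d[2]
def proj(c,X):
    p=np.array(c["mtx"])@(np.array(c["R"])@np.array(X)+np.array(c["t"]));return p[:2]/p[2]
def shot(n,f):
    c=camera(n);cv2.imwrite("pics/"+f,c["pixels"]);np.save("pics/"+f+".npy",c,allow_pickle=True);return c
def load(f): return np.load("pics/"+f+".npy",allow_pickle=True).item()
E
python3 - <<'E'
from h import *
for n in("top","scene"):
    c=shot(n,n+"0.png");print(n,-np.array(c["R"]).T@c["t"])
o=robot.get_obs();print(o)
E
```

```text
top [0.41211979 0.00853954 1.25229226]
scene [ 1.30255282 -0.66021943  0.83356824]
{'time': 0.1, 'q': array([-1.29548243e+00,  5.28355471e-01,  1.43375422e+00, -1.83028050e-05,
        1.18141315e+00, -1.78498519e-01]), 'joint_velocities': array([ 0.0004342 , -0.00163311, -0.00195513,  0.00064851, -0.00077772,
       -0.00071541]), 'joint_torque': array([-3.46645311e-04, -4.40985703e+01, -1.77150965e+01,  6.34743716e-02,
        5.34073915e-02, -4.20159608e-05]), 'position': array([ 0.27385129, -0.56113069,  0.24368669]), 'tool_rot': array([ 8.48056649e-01, -5.29904697e-01, -7.20335135e-04, -6.42337215e-04]), 'ft_force': array([ 0.51042966, -0.91909365,  1.29145392]), 'moment': array([-0.00419597, -0.05895133,  0.01092801]), 'grip_width': 0.08735986409046256}
```

View pics/top0.png

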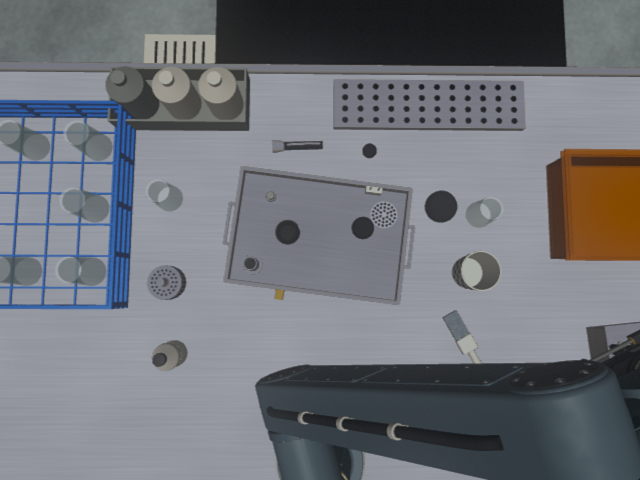

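View pics/scene0.png

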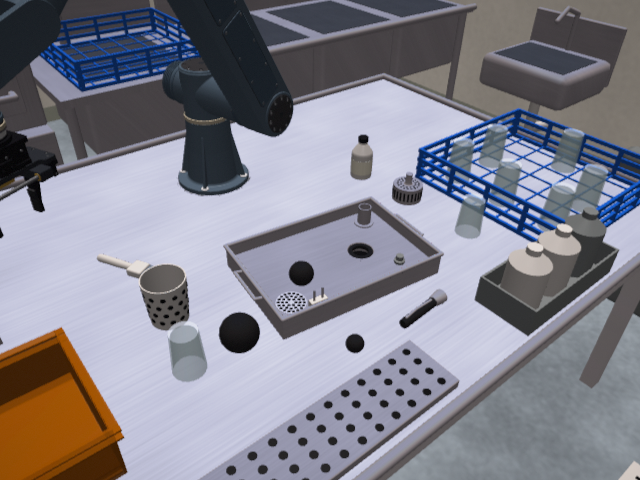

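The top view shows these candidates for the ball:
- (363,228), in the pan
- (441,206), larger, on the table
- (369,151), smaller, on the table
- (288,232), the drain hole

The intake disc is at (384,214). I choose the one in the pan. The strainer is at (165,282), the standpipe at (251,264) and the end plug at (270,197).

```bash
python3 - <<'E'
from h import *
T=load("top0.png");S=load("scene0.png")
def blobs(c,th,roi):
    x0,y0,x1,y1=roi
    g=c["pixels"].max(2)[y0:y1,x0:x1]
    n,l,s,ce=cv2.connectedComponentsWithStats((g<th).astype(np.uint8))
    for i in range(1,n):
        if s[i][4]>60: print(s[i][:4]+[x0,y0,0,0],s[i][4],ce[i]+[x0,y0])
        if s[i][4]>60:
            for z in (.026,.054): print("   ",z,ray(c,*(ce[i]+[x0,y0]),z).round(4))
print("top");blobs(T,50,(240,130,470,300))
print("scene");blobs(S,45,(200,215,440,360))
# strainer mask: top
im=T["pixels"][250:315,135:195];b=T["pixels"]
cv2.imwrite("pics/c1.png",np.hstack([cv2.resize(b[160:310,215:425],None,fx=2.6,fy=2.6,interpolation=2),cv2.resize(b[250:315,135:195],(240,390),interpolation=2)]))
E
```

```text
top
scene
[349 244  24  14] 232 [360.28017241 250.61637931]
    0.026 [0.5659 0.0818 0.026 ]
    0.054 [0.5914 0.0561 0.054 ]
[290 262  24  23] 437 [301.10297483 273.02517162]
    0.026 [ 0.545  -0.0828  0.026 ]
    0.054 [ 0.5713 -0.1029  0.054 ]
[400 299  37  29] 274 [417.36861314 314.01459854]
    0.026 [0.801  0.0305 0.026 ]
    0.054 [0.8184 0.0066 0.054 ]
[220 313  39  40] 1214 [239.01482702 332.44892916]
    0.026 [ 0.6156 -0.2939  0.026 ]
    0.054 [ 0.6394 -0.3066  0.054 ]
[347 335  17  17] 235 [354.68085106 343.06808511]
    0.026 [ 0.7804 -0.1288  0.026 ]
    0.054 [ 0.7985 -0.1472  0.054 ]
```

View pics/c1.png

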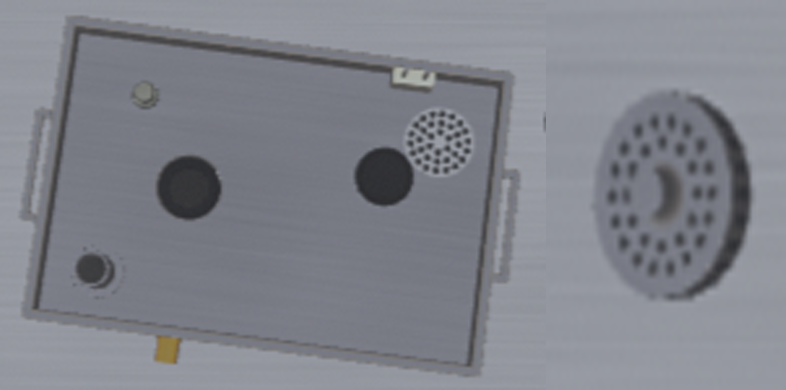

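The crop confirms a plain black sphere in the pan at crop (384,177), about the same size as the drain, which is a ring with a hole at crop (189,187). The strainer stands upright with its knob showing. Next I measure positions.

```bash
python3 - <<'E'
from h import *
T=load("top0.png");S=load("scene0.png")
g=T["pixels"].max(2)
def circ(c,roi,th,z):
    x0,y0,x1,y1=roi
    m=(c["pixels"].max(2)[y0:y1,x0:x1]<th).astype(np.uint8)
    cs,_=cv2.findContours(m,0,1);k=max(cs,key=cv2.contourArea)
    e=cv2.fitEllipse(k);p=np.array(e[0])+[x0,y0]
    print(p,e[1],ray(c,*p,z).round(4));return p
for th in(70,80,90):
    d=circ(T,(270,212,306,250),th,.026);b=circ(T,(345,212,378,245),th,.054)
    print()
bs=circ(S,(285,258,320,290),45,.054)
print("ball top",ray(T,*b,.054),"scene",ray(S,301.1,273,.054))
print("drain scene",ray(S,360.5,250.5,.026))
# pan corners outer rim top z=.026+.032+.~.008: edges from crop
cr=[(72,18),(513,73),(477,374),(26,316)]
P=[ray(T,215+u/2.6,160+v/2.6,.063) for u,v in cr];print(np.round(P,4))
P=np.array(P);print("center",P.mean(0).round(4),[np.linalg.norm(P[i]-P[(i+1)%4]).round(3) for i in range(4)])
v=(P[0]+P[3]-P[1]-P[2])[:2];a=np.arctan2(-v[0],v[1]);print("yaw",a)
c,s=np.cos(a),np.sin(a);R=np.array([[c,-s],[s,c]])
print("drain from pan",P.mean(0)[:2]+R@[0,.08])
pl=ray(T,215+145/2.6,160+94/2.6,.046);print("plug",pl,"standpipe",P.mean(0)[:2]+R@[-.092,.155],"probe",P.mean(0)[:2]+R@[.138,-.12])
# strainer head
cv2.imwrite("pics/x.png",0*g)
print("strainer body top circle",ray(T,135+664/1-546 if 0 else 135+(664-546)/4,250+195/6,.047))
x0,y0=385,165
hs=cv2.resize(S["pixels"][y0:y0+50,x0:x0+50],None,fx=8,fy=8,interpolation=2)
ts=cv2.resize(T["pixels"][257:307,140:190],None,fx=8,fy=8,interpolation=2)
cv2.imwrite("pics/c2.png",np.hstack([hs,ts]))
E
```

```text
[287.29776001 231.76279259] (22.851341247558594, 22.966020584106445) [0.5617 0.0851 0.026 ]
[362.42593193 227.53850269] (20.936975479125977, 21.025957107543945) [ 0.5697 -0.1013  0.054 ]

[287.22856522 231.67019653] (23.127614974975586, 23.37616539001465) [0.562  0.0853 0.026 ]
[362.40788269 227.4662962 ] (21.14377784729004, 21.46504783630371) [ 0.5699 -0.1013  0.054 ]

[287.17241096 231.70652771] (23.5744686126709, 23.93999671936035) [0.5619 0.0854 0.026 ]
[362.44763184 227.50423908] (21.353769302368164, 21.488595962524414) [ 0.5698 -0.1014  0.054 ]

[301.1132164  273.02611256] (22.621118545532227, 22.81787109375) [ 0.5713 -0.1029  0.054 ]
ball top [ 0.56977025 -0.10139517  0.054     ] scene [ 0.5711818  -0.10281995  0.054     ]
drain scene [0.56584069 0.08254147 0.026     ]
[[ 0.7179  0.1946  0.063 ]
 [ 0.6673 -0.2243  0.063 ]
 [ 0.3839 -0.1863  0.063 ]
 [ 0.4358  0.2312  0.063 ]]
center [0.5512 0.0038 0.063 ] [np.float64(0.422), np.float64(0.286), np.float64(0.421), np.float64(0.284)]
yaw -0.12198038581979394
drain from pan [0.5609726  0.08320549]
plug [0.64838051 0.12596608 0.046     ] standpipe [0.47878205 0.1688426 ] probe [ 0.67361158 -0.13210001]
strainer body top circle [0.43328659 0.38100908 0.047     ]
```

View pics/c2.png

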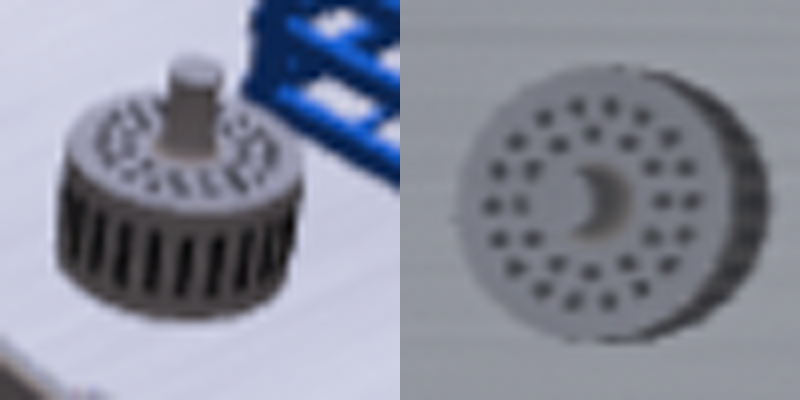

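The knob is seen well in the scene view. Next I write a planning helper and compute the approach.

```bash
cat >> h.py <<'E'
from scipy.spatial.transform import Rotation as Ro
def axes():
    o=robot.get_obs();return o,Ro.from_quat(o["tool_rot"]).as_matrix()
def plan(tgt,yaw=None):
    "yaw = world angle (deg) of tool x; prints turn to do FIRST, then the shift in mm"
    o,R=axes();a=np.degrees(np.arctan2(R[1,0],R[0,0]))
    t=0 if yaw is None else (a-yaw+180)%360-180
    R2=R@Ro.from_euler("z",t,degrees=True).as_matrix()
    print("yaw",a.round(1),"turn",round(t,1),"shift",(R2.T@(np.array(tgt)-o["position"])*1e3).round(1),"pos",o["position"].round(4),"t",o["time"].round(2),"F",o["ft_force"].round(1),"w",o["grip_width"].round(4))
E
python3 - <<'E'
from h import *
T=load("top0.png");S=load("scene0.png")
# knob: scene head top at z .079, body top circle in top view z .047
print("knob scene",ray(S,409.0,173.6,.079).round(4),"top body",ray(T,164.2,281.9,.047).round(4))
plan([.570,-.102,.200],-87.6)
E
```

```text
knob scene [0.4376 0.3784 0.079 ] top body [0.4347 0.3818 0.047 ]Traceback (most recent call last):
  File "<stdin>", line 5, in <module>
  File "h.py", line 20, in plan
    print("yaw",a.round(1),"turn",round(t,1),"shift",(R2.T@(np.array(tgt)-o["position"])*1e3).round(1),"pos",o["position"].round(4),"t",o["time"].round(2),"F",o["ft_force"].round(1),"w",o["grip_width"].round(4))
                                                                                                                                        ^^^^^^^^^^^^^^^
AttributeError: 'float' object has no attribute 'round'
```

```bash
sed -i 's/o\["time"\].round(2)/o["time"]/; s/o\["grip_width"\].round(4)/round(float(o["grip_width"]),4)/' h.py
python3 -c "
from h import *
plan([.570,-.102,.200],-87.6)"
```

```text
yaw -64.0 turn 23.6 shift [-446.2 -315.1   44.4] pos [ 0.2739 -0.5611  0.2437] t 0.1 F [ 0.5 -0.9  1.3] w 0.0874
```

```bash
python3 -m pendant '[[[0,0,0],7.9],[[0,0,0],7.9],[[0,0,0],7.8],[[-20,-14,0],0],[[-40,-28,0],0],[[-50,-35,0],0],[[-55,-39,0],0],[[-55,-39,0],0]]' 72 10
python3 -m pendant '[[[-55,-39,0],0],[[-55,-39,0],0],[[-50,-35,0],0],[[-36,-26,0],0],[[-20,-14,0],0],[[-10,-7,0],0],[[0,0,0],0],[[0,0,0],0]]'
python3 -c "
from h import *
plan([.570,-.102,.200],-87.6)
c=shot('wrist','w0.png')
print(proj(c,[.57,-.102,.054]),proj(c,[.562,.085,.026]))"
```

```text
time: 1.1
position: [0.4151, -0.3402, 0.2444]
tool_rot: [0.723, -0.691, -0.0, -0.0]
ft_force: [1.5, -1.0, -0.5]
grip_width: 0.0717
time: 2.1
position: [0.5587, -0.12, 0.2445]
tool_rot: [0.722, -0.692, -0.0, 0.0]
ft_force: [0.7, 1.2, 0.1]
grip_width: 0.0718
yaw -87.6 turn -0.0 shift [-17.5 -12.   44.5] pos [ 0.5587 -0.12    0.2445] t 2.1 F [0.7 1.2 0.1] w 0.0718
[302.37389438 204.06871006] [120.9115905  198.35468033]
```

View pics/w0.png

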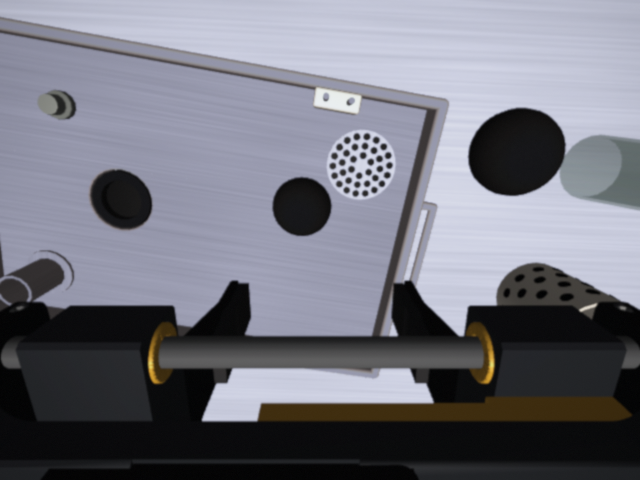

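The wrist view shows the ball at (302,206) and the drain at (121,199), both within 2 px of prediction. Next I refine the positions with masks in this view.

```bash
python3 - <<'E'
from h import *
c=load("w0.png")
for (x0,y0,x1,y1),z in (((265,170,326,243),.054),((85,160,160,238),.026)):
    m=(c["pixels"].max(2)[y0:y1,x0:x1]<80).astype(np.uint8)
    k=max(cv2.findContours(m,0,1)[0],key=cv2.contourArea);e=cv2.fitEllipse(k)
    p=np.array(e[0])+[x0,y0];print(p,e[1],ray(c,*p,z).round(4))
plan([.571,-.102,.062])
E
```

```text
[300.30799866 206.17288208] (54.063087463378906, 58.067806243896484) [ 0.5679 -0.1001  0.054 ]
[120.88472366 199.04492569] (54.04463195800781, 64.22179412841797) [0.5613 0.0851 0.026 ]
yaw -87.7 turn 0 shift [-17.8 -13.1 182.5] pos [ 0.5587 -0.1203  0.2445] t 2.15 F [ 0.4 -0.1  0.1] w 0.0719
```

```bash
python3 -m pendant '[[[-10,-6,20],0],[[-8.3,-5.5,40],0],[[0,0,45],0],[[0,0,40],0],[[0,0,25],0],[[0,0,12],0],[[0,0,0],0],[[0,0,0],0]]'
python3 -c "
from h import *
plan([.5615,.085,.062])"
```

```text
time: 3.15
position: [0.5709, -0.1013, 0.0637]
tool_rot: [0.722, -0.692, 0.001, -0.0]
ft_force: [1.1, -0.1, -0.6]
grip_width: 0.072
yaw -87.6 turn 0 shift [-186.5    1.6    1.5] pos [ 0.5709 -0.1013  0.0637] t 3.15 F [ 1.1 -0.1 -0.6] w 0.072
```

```bash
python3 -m pendant '[[[0,1,0],0],[[0,1,1],0],[[-3,0,0],0],[[-5,0,0],0],[[-6,0,0],0],[[-6,0,0],0],[[-6,0,0],0],[[-6,0,0],0]]' 61 5
python3 -m pendant '[[[-6,0,0],0],[[-6,0,0],0],[[-6,0,0],0],[[-6,0,0],0],[[-6,0,0],0],[[-6,0,0],0],[[-6,0,0],0],[[-5,0,0],0]]'
python3 -m pendant '[[[-6,0,0],0],[[-6,0,0],0],[[-6,0,0],0],[[-6,0,0],0],[[-6,0,0],0],[[-6,0,0],0],[[-5,0,0],0],[[-3,0,0],0]]'
python3 -c "
from h import *
plan([.5615,.085,.062])
c=shot('wrist','w1.png'); o=robot.get_obs()['position'];print(proj(c,[o[0],o[1],.054]))
s=shot('scene','s1.png')
cv2.imwrite('pics/m1.png',np.hstack([cv2.resize(c['pixels'],(480,360)),s['pixels'][180:300,260:366].repeat(3,0).repeat(3,1)]))"
```

```text
time: 4.15
position: [0.5667, -0.0682, 0.0615]
tool_rot: [0.722, -0.692, -0.0, 0.0]
ft_force: [0.3, -0.0, -0.4]
grip_width: 0.0608
time: 5.15
position: [0.5647, -0.0214, 0.0615]
tool_rot: [0.722, -0.692, -0.0, 0.0]
ft_force: [-0.6, -1.0, 0.7]
grip_width: 0.0608
time: 6.15
position: [0.5628, 0.0226, 0.0615]
tool_rot: [0.722, -0.692, -0.0, 0.0]
ft_force: [0.8, -0.5, 0.1]
grip_width: 0.0609
yaw -87.6 turn 0 shift [-62.4  -1.3  -0.5] pos [0.5628 0.0226 0.0615] t 6.15 F [ 0.8 -0.5  0.1] w 0.0609
[320.49752542 312.93276709]
```

View pics/m1.png

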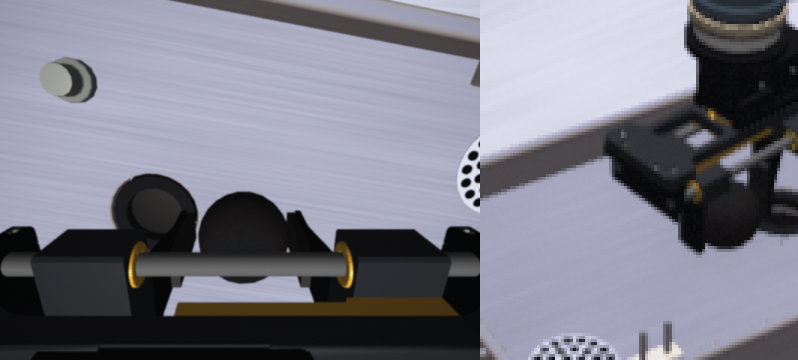

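The ball sits centred between the pads at about (243,237) in the scaled wrist view, and the drain is ahead at (155,207). I continue the push.

```bash
python3 -m pendant '[[[-4,-1,0],0],[[-6,0,0],0],[[-6,0,0],0],[[-6,0,0],0],[[-6,0,0],0],[[-6,0,0],0],[[-6,0,0],0],[[-5,0,0],0]]'
python3 -m pendant '[[[-4,0,0],0],[[-4,0,0],0],[[-4,0,0],0],[[-3,0,0],0],[[-2,0,0],0],[[-1,0,0],0],[[0,0,0],0],[[0,0,0],0]]'
python3 -c "
from h import *
plan([.5615,.085,.062])
c=shot('wrist','w2.png'); 
for z in (.054,.045):print(proj(c,[.5615,.085,z]))
s=shot('scene','s2.png')
cv2.imwrite('pics/m2.png',np.hstack([cv2.resize(c['pixels'],(480,360)),s['pixels'][180:300,310:416].repeat(3,0).repeat(3,1)]))"
```

```text
time: 7.25
position: [0.562, 0.0676, 0.0615]
tool_rot: [0.722, -0.692, -0.0, 0.0]
ft_force: [-0.1, -0.4, 0.7]
grip_width: 0.0607
time: 8.25
position: [0.5613, 0.085, 0.0616]
tool_rot: [0.722, -0.692, 0.0, -0.0]
ft_force: [0.5, 0.1, 0.0]
grip_width: 0.0608
yaw -87.6 turn 0 shift [-0.  -0.2 -0.4] pos [0.5613 0.085  0.0616] t 8.25 F [0.5 0.1 0. ] w 0.0608
[320.94819399 312.43332954]
[320.93689184 303.27027759]
```

View pics/m2.png

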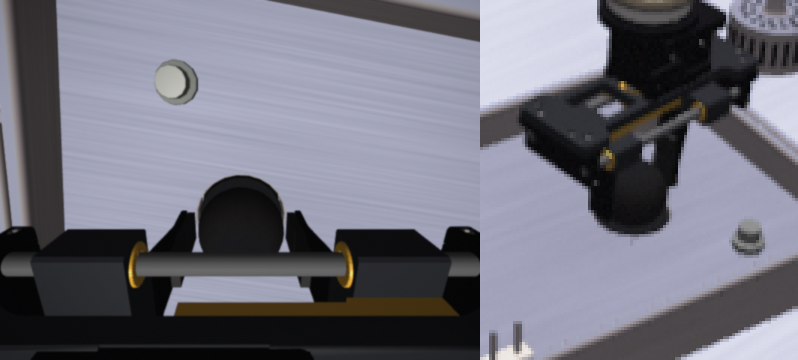

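The ball appears seated, with the ring concentric around it at about (241,215). I back off upward, look once by numbers, then press.

```bash
python3 -m pendant '[[[0,0,0],0],[[0,0,0],0],[[0,0,-15],0],[[0,0,-20],0],[[0,0,-35],0],[[0,40,-40],0],[[0,40,-30],0],[[0,0,0],0]]' 72 5
python3 - <<'E'
from h import *
robot.get_obs();c=shot("wrist","w3.png");T=shot("top","t3.png")
plan([.5615,.085,.122])
print(proj(c,[.5615,.085,.045]))
m=(c["pixels"].max(2)<80).astype(np.uint8)
p=proj(c,[.5615,.085,.045]).astype(int);w=48
r=m[p[1]-w:p[1]+w,p[0]-w:p[0]+w];
cv2.imwrite("pics/m3.png",cv2.resize(c["pixels"][p[1]-w:p[1]+w,p[0]-w:p[0]+w],None,fx=5,fy=5,interpolation=2))
g=cv2.GaussianBlur(c["pixels"].max(2),(3,3),0)
h=cv2.HoughCircles(g[p[1]-w:p[1]+w,p[0]-w:p[0]+w],cv2.HOUGH_GRADIENT,1,5,param1=40,param2=12,minRadius=20,maxRadius=45)
print(p,h)
E
```

```text
time: 9.35
position: [0.4794, 0.0821, 0.2044]
tool_rot: [0.722, -0.692, 0.001, -0.001]
ft_force: [0.6, 0.4, 0.0]
grip_width: 0.0719
yaw -87.6 turn 0 shift [  0.1 -79.2  81. ] pos [0.4821 0.0818 0.2028] t 9.45 F [ 0.4 -0.3 -0.7] w 0.072
[321.52272554 127.60193022]
[321 127] [[[47.5 46.5 36.4]
  [48.5 52.5 34.3]
  [53.5 48.5 41.5]
  [41.5 47.5 43.1]
  [51.5 43.5 32.1]
  [46.5 40.5 30.4]
  [42.5 54.5 29.5]]]
```

View pics/m3.png

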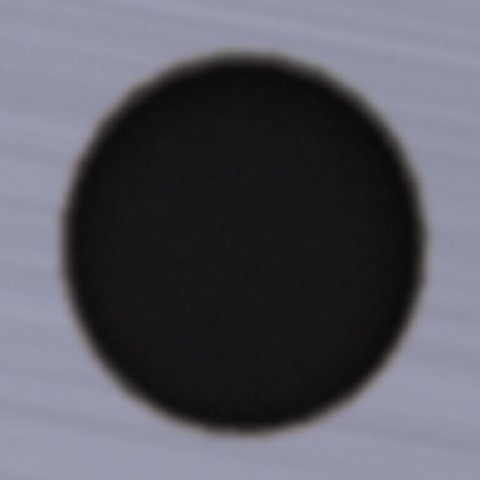

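The ball is concentric with the drain, centred at (247,242) in the crop against a predicted 243. Now I close the fingers and go above it.

```bash
python3 -m pendant '[[[0,-15,0],0],[[0,-35,20],0],[[0,-29,30],0],[[0,0,30],0],[[0,0,15],0],[[0,0,4],0],[[0,0,0],0],[[0,0,0],0]]' 0 10
python3 -c "
from h import *
plan([.5615,.085,.095])"
```

```text
time: 10.45
position: [0.561, 0.0851, 0.1036]
tool_rot: [0.722, -0.692, 0.001, -0.001]
ft_force: [-0.2, -0.4, -0.5]
grip_width: 0.0028
yaw -87.6 turn 0 shift [ 0.1 -0.5  8.6] pos [0.561  0.0851 0.1036] t 10.45 F [-0.2 -0.4 -0.5] w 0.0028
```

```bash
python3 -m pendant '[[[0,0,2],0],[[0,0,2],0],[[0,0,1],0],[[0,0,1],0],[[0,0,1],0],[[0,0,0],0]]'
python3 -m pendant '[[[0,0,0.5],0],[[0,0,0.5],0],[[0,0,0],0]]'
python3 -m pendant '[[[0,0,0.5],0],[[0,0,0.5],0],[[0,0,0],0]]'
```

```text
time: 11.2
position: [0.5602, 0.0851, 0.0954]
tool_rot: [0.722, -0.692, -0.0, 0.0]
ft_force: [0.4, 0.1, -0.5]
grip_width: 0.0006
time: 11.58
position: [0.5605, 0.0851, 0.095]
tool_rot: [0.722, -0.692, 0.0, -0.0]
ft_force: [-0.5, -0.4, 4.0]
grip_width: 0.0006
time: 11.95
position: [0.5607, 0.0851, 0.0945]
tool_rot: [0.722, -0.692, 0.0, -0.0]
ft_force: [-1.0, 0.8, 8.1]
grip_width: 0.0008
```

```bash
for i in 1 ; do python3 -m pendant '[[[0,0,0.5],0],[[0,0,0.5],0],[[0,0,0],0]]'; python3 -m pendant '[[[0,0,0.5],0],[[0,0,0],0]]'; python3 -m pendant '[[[0,0,0.5],0],[[0,0,0],0]]';  done
```

```text
time: 12.32
position: [0.5607, 0.0851, 0.0936]
tool_rot: [0.722, -0.692, 0.0, -0.0]
ft_force: [-1.5, 0.9, 9.5]
grip_width: 0.0006
time: 12.58
position: [0.5607, 0.0851, 0.0931]
tool_rot: [0.722, -0.692, 0.001, -0.0]
ft_force: [-1.8, -0.3, 8.5]
grip_width: 0.0003
time: 12.82
position: [0.5607, 0.0851, 0.0926]
tool_rot: [0.722, -0.692, 0.0, -0.0]
ft_force: [-1.1, 0.7, 8.0]
grip_width: 0.0008
```

Sliding at about 9 N. I continue in small steps, watching for the rise at the stop.

```bash
python3 -m pendant '[[[0,0,0.5],0],[[0,0,0.5],0],[[0,0,0],0]]' | grep -E "pos|force"; python3 -m pendant '[[[0,0,0.5],0],[[0,0,0],0]]'| grep -E "pos|force"; python3 -m pendant '[[[0,0,0.4],0],[[0,0,0],0]]'| grep -E "pos|force"
```

```text
position: [0.5607, 0.0851, 0.0916]
ft_force: [-1.8, 0.6, 8.4]
position: [0.5607, 0.0851, 0.0911]
ft_force: [-1.3, 0.2, 8.6]
position: [0.5607, 0.0851, 0.0907]
ft_force: [-1.7, 0.3, 8.0]
```

```bash
python3 -m pendant '[[[0,0,0.3],0],[[0,0,0],0]]'| grep -E "pos|force"
```

```text
position: [0.5607, 0.0851, 0.0904]
ft_force: [-1.1, 0.1, 8.9]
```

```bash
python3 -m pendant '[[[0,0,0.3],0],[[0,0,0],0]]'| grep -E "pos|force"; python3 -m pendant '[[[0,0,0.3],0],[[0,0,0],0]]'| grep -E "pos|force"
```

```text
position: [0.5607, 0.0851, 0.0901]
ft_force: [-1.0, 0.6, 9.6]
position: [0.5608, 0.0851, 0.09]
ft_force: [-1.2, 0.6, 9.7]
```

```bash
python3 -m pendant '[[[0,0,0.3],0],[[0,0,0],0]]'| grep -E "pos|force"
```

```text
position: [0.5608, 0.0851, 0.0899]
ft_force: [-2.5, -0.3, 10.7]
```

The tool has stopped following the command at z≈0.090, which is the expected home position. I confirm with a bit more force.

```bash
python3 -m pendant '[[[0,0,0.4],0],[[0,0,0],0]]'| grep -E "pos|force"; python3 -m pendant '[[[0,0,0.4],0],[[0,0,0],0]]'| grep -E "pos|force"; python3 -m pendant '[[[0,0,0.4],0],[[0,0,0],0],[[0,0,0],0]]'| grep -E "pos|force"
```

```text
position: [0.5608, 0.0852, 0.0898]
ft_force: [-1.6, 0.1, 12.5]
position: [0.5609, 0.0852, 0.0897]
ft_force: [-2.8, 0.7, 14.0]
position: [0.561, 0.0851, 0.0897]
ft_force: [-2.8, 0.4, 17.1]
```

The force rose to 17 N with no further travel: the ring is home and under the 22 N limit. I retreat upward and plan the strainer.

```bash
python3 -m pendant '[[[0,0,-3],0],[[0,0,-15],0],[[0,0,-35],0],[[0,0,-45],0],[[0,0,-30],0],[[0,0,0],0]]' 60 10 | grep -E "time|pos|force"
python3 - <<'E'
from h import *
T=load("top0.png");o,R=axes();c=shot("wrist","w4.png")
print("cam in tool",R.T@(-np.array(c["R"]).T@c["t"]-o["position"]))
print("rack",[ray(T,134,200,z).round(3) for z in(.0,.1,.15)],"q",o["q"].round(3))
print(proj(c,[.5615,.085,.040]))
m=(c["pixels"].max(2)<80).astype(np.uint8)
plan([.436,.380,.180],180)
E
```

```text
time: 16.32
position: [0.562, 0.085, 0.2181]
ft_force: [0.5, -0.0, -0.2]
cam in tool [-1.31085899e-04 -8.48144160e-02 -1.41486146e-01]
rack [array([0.645, 0.482, 0.   ]), array([0.627, 0.444, 0.1  ]), array([0.617, 0.425, 0.15 ])] q [-0.046  0.482  1.609 -0.     1.044  1.482]
[320.7757461  221.56639232]
yaw -87.6 turn 92.4 shift [124.7 295.   35.9] pos [0.5606 0.0851 0.2162] t 16.375 F [-0.5 -0.  -0.1] w 0.0556
```

```bash
python3 -m pendant '[[[0,0,0],-9.7],[[0,0,0],-9.7],[[0,0,0],-9.7],[[0,0,0],-9.7],[[0,0,0],-9.7],[[0,0,0],-9.7],[[0,0,0],-9.7],[[0,0,0],-9.7]]' 60 10 | grep -E "time|pos"
python3 -m pendant '[[[-15,-23,0],0],[[-28,-44,0],0],[[-32,-50,0],0],[[-32,-50,0],0],[[-30,-46,0],0],[[-15,-23,0],0],[[0,0,0],0],[[0,0,0],0]]'| grep -E "time|pos"
python3 - <<'E'
from h import *
plan([.436,.380,.180],-10)
c=shot("wrist","w5.png")
print("pred top lid",proj(c,[.436,.38,.047]),"head",proj(c,[.436,.38,.079]))
E
```

```text
time: 17.38
position: [0.5589, 0.0851, 0.2131]
time: 18.38
position: [0.4512, 0.343, 0.214]
yaw -10.0 turn 0.0 shift [-21.3 -33.8  34. ] pos [0.4512 0.343  0.214 ] t 18.375 F [0.5 0.8 0.8] w 0.06
pred top lid [296.9192238  185.52377454] head [294.19329851 192.32756201]
```

View pics/w5.png

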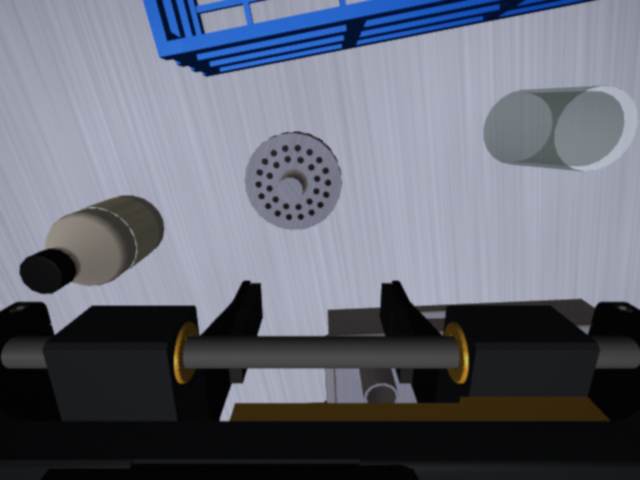

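The wrist view shows the knob head at (291,187) and the lid centre at (294,181), roughly 3–5 px off the prediction. I re-cast the rays.

```bash
python3 - <<'E'
from h import *
c=load("w5.png")
print(ray(c,291,187,.079).round(4),ray(c,294,181,.047).round(4))
plan([.435,.3825,.074])
E
```

```text
[0.4344 0.3845 0.079 ] [0.4343 0.3843 0.047 ]
yaw -10.1 turn 0 shift [-23.1 -36.4 140.3] pos [0.4516 0.3428 0.2143] t 18.425 F [-0.  -0.3 -0.4] w 0.06
```

```bash
python3 -m pendant '[[[-12,-18,10],0],[[-11,-19,25],0],[[0,0,35],0],[[0,0,35],0],[[0,0,20],0],[[0,0,12],0],[[0,0,3],0],[[0,0,0],0]]' 45 10 | grep -E "time|pos|forc"
python3 -c "
from h import *
plan([.435,.383,.074])"
```

```text
time: 19.42
position: [0.436, 0.3842, 0.0757]
ft_force: [-0.5, -0.4, -0.6]
yaw -10.0 turn 0 shift [-0.8  1.4  1.7] pos [0.436  0.3842 0.0757] t 19.425 F [-0.5 -0.4 -0.6] w 0.045
```

```bash
python3 -m pendant '[[[-1,1,1],0],[[0,0,0],0],[[0,0,0],0],[[0,0,0],0],[[0,0,0],0],[[0,0,0],0]]' 0 20 | grep -E "time|pos|forc|grip"
python3 -m pendant '[[[0,0,-3],0],[[0,0,-15],0],[[0,0,-35],0],[[0,0,-35],0],[[0,0,-20],0],[[0,0,0],0],[[0,0,0],0]]' | grep -E "time|pos|forc|grip"
python3 - <<'E'
from h import *
c=shot("wrist","w6.png");s=shot("scene","s6.png");
cv2.imwrite("pics/m6.png",np.hstack([cv2.resize(c["pixels"],(480,360)),s["pixels"][60:240,320:480].repeat(2,0).repeat(2,1)]))
plan([.5615,.085,.182])
E
```

```text
time: 20.18
position: [0.4342, 0.3836, 0.0745]
ft_force: [-0.1, 1.5, 2.3]
grip_width: 0.0173
time: 21.05
position: [0.4335, 0.3831, 0.1818]
ft_force: [-0.5, -0.4, -2.5]
grip_width: 0.0171
yaw -10.0 turn 0 shift [177.9 271.2  -0.8] pos [0.4334 0.383  0.1811] t 21.15 F [ 0.3 -0.  -2.8] w 0.0174
```

View pics/m6.png

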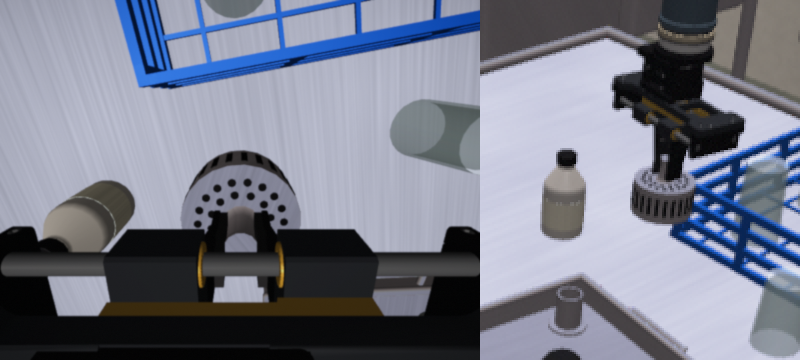

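The strainer is held upright. Scaled, the lid spans x from 181 to 301 and its upper edge is at y≈168. I check its centre offset from the TCP, then carry it.

```bash
python3 - <<'E'
from h import *
c=load("w6.png");o,R=axes();zt=.1536
# lid edge predicted if centred at TCP
for dy in (0,.002,-.002,.004,-.004):
    ctr=o["position"]+R[:,1]*dy
    e=[proj(c,[*(ctr+R[:,0]*.042*np.cos(a)+R[:,1]*.042*np.sin(a))[:2],zt]) for a in (-np.pi/2,0,np.pi)]
    print(dy,(np.array(e)*.75).round(1).tolist())
E
python3 -m pendant '[[[15,23,0],0],[[25,38,0],0],[[30,46,0],0],[[30,46,0],0],[[30,46,0],0],[[25,38,0],0],[[15,22,0],0],[[6,9,0],0]]' | grep -E "time|pos|forc|grip"
python3 -m pendant '[[[0,0,0],0],[[0,0,0],0]]' | grep -E "time|pos|forc|grip"
python3 -c "
from h import *
plan([.5615,.085,.1])"
```

```text
0 [[240.7, 162.2], [300.6, 220.4], [180.9, 220.2]]
0.002 [[240.7, 165.1], [300.4, 222.9], [181.1, 222.8]]
-0.002 [[240.7, 159.2], [300.8, 217.8], [180.7, 217.6]]
0.004 [[240.7, 168.1], [300.2, 225.5], [181.3, 225.3]]
-0.004 [[240.7, 156.2], [301.0, 215.2], [180.5, 215.0]]
time: 22.15
position: [0.5612, 0.0875, 0.1812]
ft_force: [0.0, 0.1, -2.9]
grip_width: 0.0173
time: 22.4
position: [0.56, 0.0902, 0.1819]
ft_force: [0.2, 0.4, -1.8]
grip_width: 0.0177
yaw -9.9 turn 0 shift [ 2.5  4.9 81.9] pos [0.56   0.0902 0.1819] t 22.4 F [ 0.2  0.4 -1.8] w 0.0177
```

```bash
python3 -m pendant '[[[2,2.4,0],0],[[0,0,20],0],[[0,0,25],0],[[0,0,18],0],[[0,0,8],0],[[0,0,3],0],[[0,0,0],0],[[0,0,0],0]]' | grep -E "time|pos|forc|grip"
python3 - <<'E'
from h import *
c=shot("wrist","w7.png");s=shot("scene","s7.png")
cv2.imwrite("pics/m7.png",np.hstack([cv2.resize(c["pixels"],(480,360)),s["pixels"][180:300,300:406].repeat(3,0).repeat(3,1)]))
plan([.5618,.0875,.1])
E
```

```text
time: 23.4
position: [0.5631, 0.0863, 0.109]
ft_force: [-0.4, -0.5, -1.6]
grip_width: 0.017
yaw -10.0 turn 0 shift [-1.3 -1.   8.9] pos [0.5629 0.0863 0.1089] t 23.5 F [ 0.2 -0.2 -2.2] w 0.0174
```

View pics/m7.png

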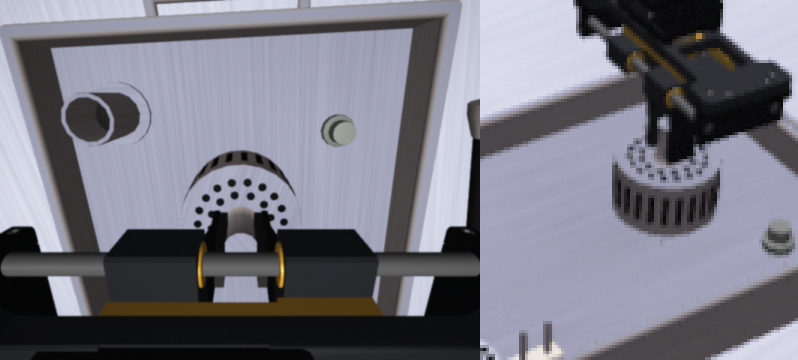

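The strainer is over the drain about 8 mm up, with nothing in the way. I lower it slowly until it touches.

```bash
python3 -m pendant '[[[-1,-1,2],0],[[0,0,2],0],[[0,0,1.5],0],[[0,0,0.8],0],[[0,0,0],0],[[0,0,0],0]]' | grep -E "time|pos|forc"
python3 -m pendant '[[[0,0,1],0],[[0,0,0.8],0],[[0,0,0],0],[[0,0,0],0]]' | grep -E "time|pos|forc"
python3 -m pendant '[[[0,0,0.6],0],[[0,0,0],0],[[0,0,0],0]]' | grep -E "time|pos|forc"
```

```text
time: 24.25
position: [0.5617, 0.0875, 0.1019]
ft_force: [0.2, -0.6, -1.5]
time: 24.75
position: [0.5618, 0.0875, 0.1005]
ft_force: [-0.0, -0.2, 1.7]
time: 25.12
position: [0.5619, 0.0875, 0.1003]
ft_force: [-0.9, -0.1, 6.0]
```

It touched at z≈0.1005, exactly pan-floor height for this grasp. I release and retreat.

```bash
python3 -m pendant '[[[0,0,-0.8],0],[[0,0,0],0],[[0,0,0],0],[[0,0,0],0]]' 42 20 | grep -E "time|pos|forc|grip"
python3 -m pendant '[[[0,0,-3],0],[[0,0,-15],0],[[0,0,-30],0],[[0,0,-45],0],[[0,0,-40],0],[[0,50,0],0],[[0,50,0],0],[[0,0,0],0]]' | grep -E "time|pos|forc|grip"
python3 - <<'E'
from h import *
c=shot("wrist","w8.png");s=shot("scene","s8.png")
print("pred lid",proj(c,[.5615,.085,.073]),proj(c,[.5615,.085,.105]),"scene head",proj(s,[.5615,.085,.105]),"lid",proj(s,[.5615,.085,.073]))
cv2.imwrite("pics/m8.png",np.hstack([cv2.resize(c["pixels"],(480,360)),s["pixels"][180:300,300:406].repeat(3,0).repeat(3,1)]))
E
```

```text
time: 25.62
position: [0.5617, 0.0875, 0.1002]
ft_force: [-0.2, -0.6, 0.7]
grip_width: 0.0408
time: 26.62
position: [0.5442, -0.0138, 0.2347]
ft_force: [1.2, 0.9, 0.8]
grip_width: 0.0423
pred lid [320.08225255 103.53657473] [320.0285826  101.11029715] scene head [362.20101112 222.66563629] lid [361.30843651 233.66888338]
```

View pics/m8.png

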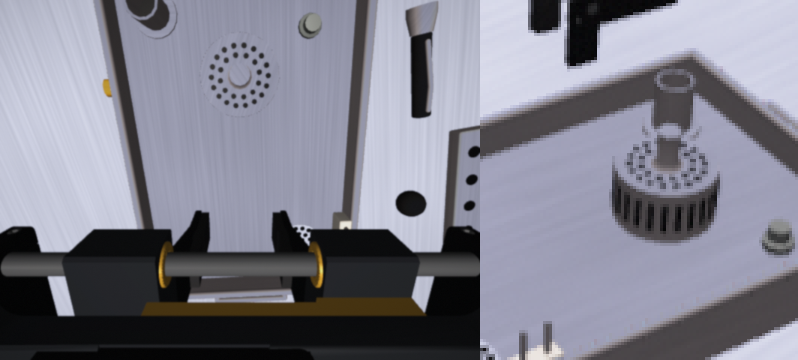

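The strainer stands flat. Its lid centre in the wrist view is about (319,100) against a predicted (320,103.5). In the scene view it is about (362,235) against (361,234). That puts it within about 3 mm of centre, with everything else in place.

```bash
python3 -m pendant '[[[0,0,0],0],[[0,0,0],0]]' | grep -E "time|forc"; python3 -c "
from h import *
print(order.hand_in())"
```

```text
time: 26.98
ft_force: [0.7, 0.4, -0.6]
the job is handed in; nothing more can be done
None
```

The job is done and handed in at about 27 s of the 70 s allowed; the hand-in gives no verdict.

- **Ball:** I nudged the middle-sized ball, the one in the pan, along the floor between loosely open jaws until it dropped into the drain seat. A wrist view then showed it concentric with the drain.
- **Seat ring:** I pushed the ball down with closed fingers. The ring slid at about 8–10 N over roughly 5 mm. The force then rose to 17 N with almost no further travel and the ball top about 42 mm above the floor. That means the ring is home, and the highest reading was below the 22 N limit.
- **Strainer:** I picked it up by the knob and lowered it over the ball. It touched at the height expected for standing on the pan floor, and I released it there.

**Last checks:** the wrist and scene views showed the strainer flat and within about 3 mm of the drain centre, and the wrist force was near zero. No bystander looked moved in the views I had, though the last ones did not show every bystander.

**Disagreements:** the three cameras differed by up to 6 mm on the strainer's first position. The knob also sat about 3 mm off the jaw centre, so I corrected for that when placing it. No check failed.

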